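# Empty the sugar shaker into the sugar bin

### The job

The sugar shaker is due for washing, but the lumps left in it are too big for the holes in its cap. Open the sugar bin (lift its hatch over the red rib and slide it back), twist the perforated cap off the shaker and, once both are open, get every sugar lump into the bin, those in the shaker as well as those lying on the counter; then draw the hatch shut until it drops home in front of the rib. Leave the empty shaker standing upright on the draining tray and the cap lying on the same tray, and leave the mug and the salt and pepper pots where they are.

Things in the scene. Friction and masses are not known exactly. Their poses are not given: they have to be found in the camera images.
- bin: White sugar bin fixed to the counter, 212 mm (its x) by 115 mm (its y), 103 mm tall; origin: centre of its underside, +x = the way the hatch opens. Deck 80 mm above the counter; on it the hatch lies in a channel 196 mm long between side walls, under steel side lips 18 mm above the deck. Inside: floor at 5 mm, 196 x 99 mm wide, 69 mm high, reaching also under the closed rear half of the deck.
- opening (a point): Centre of the square opening (78 x 78 mm) in the bin's deck, at deck height (80 mm), 49 mm from the bin's origin towards its -x; the hatch covers it when shut. Axes as the bin's. Lumps dropped through it lie in the bin.
- rib (a point): Top centre of the red rib across the channel floor, 6 mm high, 6 mm thick (x = 1 to 7 mm in the bin's frame), just behind the shut hatch: it stops the hatch from sliding open until it is lifted over. Fixed.
- hatch_handle (a point): Centre of the hatch's black handle: bar 14 mm thick (bin x), 50 mm long (bin y), 34 mm high, on the middle of a loose plate 96 x 96 x 6 mm, the centre 23 mm above the plate's underside; 0.15 kg. Shut: x -49, y 0, z 103 mm in the bin's frame. Lift it level by 7 to 11 mm, slide it along +x (up to 98 mm) and let down: it stays, resting on the rib. To shut, draw it back till it drops 6 mm.
- stand: Low wooden stand fixed to the counter, 83 x 83 mm, 21 mm tall, with a square recess 63 x 63 mm (floor 5 mm above the counter) that holds the shaker's square foot and keeps it from turning; nothing holds it down. Origin: centre of the underside.
- jar_mid (a point): Centre of the shaker's clear thick-walled jar, half-way up (45 mm above its underside); z: from foot to mouth. Round, 57 mm wide up to 65 mm height, neck 48 mm wide above, 90 mm tall, inner floor at 10 mm, red foot 60 x 60 x 10 mm, red lugs 56 mm across at 68 to 82 mm; about 0.18 kg empty. Slippery wall: lumps slide out when it is tipped well past level (about 115 degrees or more from upright), a shake helps.
- jar_mouth (a point): Centre of the jar's open mouth (rim plane, 42 mm wide inside), 45 mm above jar_mid along the jar's z axis.
- cap_mid (a point): Centre of the perforated steel cap, half-way up; z: up through its top. 66 mm wide, 28 mm tall, 0.05 kg; on the jar its centre is 82 mm above the jar's underside. Lug thread: turn anticlockwise from above; it lifts straight off when turned 65 to 105 degrees from tight (tight: cap x along jar x; aim for 85, there is a stop beyond). It starts 0 to 10 degrees loose.
- tray: Shallow aluminium draining tray fixed to the counter, 140 mm (its x) by 220 mm (its y), rim 14 mm high and 4 mm thick, floor 4 mm above the counter. Origin: centre of the underside.
- lump0_mid (a point): Centre of a brown sugar lump, 16 x 18 mm, 20 mm tall as built, 10 g, in the shaker at the start.
- lump1_mid (a point): Centre of a brown sugar lump, 16 x 18 mm, 20 mm tall as built, 10 g, in the shaker at the start.
- lump2_mid (a point): Centre of a brown sugar lump, 16 x 18 mm, 20 mm tall as built, 10 g, in the shaker at the start.
- lump3_mid (a point): Centre of a brown sugar lump, 16 x 18 mm, 20 mm tall as built, 10 g, in the shaker at the start.
- lump4_mid (a point): Centre of a brown sugar lump, 16 x 18 mm, 20 mm tall as built, 10 g, in the shaker at the start; may be absent.
- lump5_mid (a point): Centre of a brown sugar lump, 16 x 18 mm, 20 mm tall as built, 10 g, in the shaker at the start; may be absent.
- lump6_mid (a point): Centre of a brown sugar lump, 16 x 18 mm, 20 mm tall as built, 10 g, lying loose on the counter at the start; may be absent.
- lump7_mid (a point): Centre of a brown sugar lump, 16 x 18 mm, 20 mm tall as built, 10 g, lying loose on the counter at the start; may be absent.
- lump8_mid (a point): Centre of a brown sugar lump, 16 x 18 mm, 20 mm tall as built, 10 g, lying loose on the counter at the start; may be absent.
- lump9_mid (a point): Centre of a brown sugar lump, 16 x 18 mm, 20 mm tall as built, 10 g, lying loose on the counter at the start; may be absent.
- mug: Bystander: blue mug 80 mm wide, 90 mm tall. Origin: centre of its underside. To be left where it is.
- pepper_pot: Bystander: brown pepper pot with black lid, 48 mm wide, 100 mm tall. Origin: centre of its underside. To be left where it is.
- salt_pot: Bystander: glass salt pot with blue lid, 48 mm wide, 80 mm tall. Origin: centre of its underside. To be left where it is.
Mind the look-alikes: they are no part of the job. Of the things that look like the part that bears hatch_handle, the smallest one is meant.

How it is judged:
On the way, in this order (a step that is already met when the one before it is completed fails the run):
1. the bin's hatch is slid open and the cap is off the shaker (x of hatch_handle in the frame of bin above 0.015 m and distance between cap_mid and jar_mouth above 0.06 m), for 0.2 s.
2. every sugar lump is inside the bin (x of lump0_mid in the frame of bin between -0.1 and 0.1 m and y of lump0_mid in the frame of bin between -0.052 and 0.052 m and z of lump0_mid in the frame of bin between 0 and 0.074 m and x of lump1_mid in the frame of bin between -0.1 and 0.1 m and y of lump1_mid in the frame of bin between -0.052 and 0.052 m and z of lump1_mid in the frame of bin between 0 and 0.074 m and x of lump2_mid in the frame of bin between -0.1 and 0.1 m and y of lump2_mid in the frame of bin between -0.052 and 0.052 m and z of lump2_mid in the frame of bin between 0 and 0.074 m and x of lump3_mid in the frame of bin between -0.1 and 0.1 m and y of lump3_mid in the frame of bin between -0.052 and 0.052 m and z of lump3_mid in the frame of bin between 0 and 0.074 m and x of lump4_mid in the frame of bin between -0.1 and 0.1 m and y of lump4_mid in the frame of bin between -0.052 and 0.052 m and z of lump4_mid in the frame of bin between 0 and 0.074 m and x of lump5_mid in the frame of bin between -0.1 and 0.1 m and y of lump5_mid in the frame of bin between -0.052 and 0.052 m and z of lump5_mid in the frame of bin between 0 and 0.074 m and x of lump6_mid in the frame of bin between -0.1 and 0.1 m and y of lump6_mid in the frame of bin between -0.052 and 0.052 m and z of lump6_mid in the frame of bin between 0 and 0.074 m and x of lump7_mid in the frame of bin between -0.1 and 0.1 m and y of lump7_mid in the frame of bin between -0.052 and 0.052 m and z of lump7_mid in the frame of bin between 0 and 0.074 m and x of lump8_mid in the frame of bin between -0.1 and 0.1 m and y of lump8_mid in the frame of bin between -0.052 and 0.052 m and z of lump8_mid in the frame of bin between 0 and 0.074 m and x of lump9_mid in the frame of bin between -0.1 and 0.1 m and y of lump9_mid in the frame of bin between -0.052 and 0.052 m and z of lump9_mid in the frame of bin between 0 and 0.074 m), for 0.2 s.
3. the hatch is shut and has dropped home (x of hatch_handle in the frame of bin between -0.054 and -0.044 m and z of hatch_handle in the frame of bin below 0.1055 m), for 0.2 s.
At the end, for the whole second after the job is handed in: Every lump present is inside the bin under its deck; the hatch is shut (within 5 mm) and has dropped home (within 2.5 mm in height); the shaker stands upright (within 6 degrees) on the tray's floor and the cap lies on the tray, the centres of both within the tray's rim (all of step 2 and all of step 3 and angle between jar_mid's own z axis and vertical below 0.1 rad and x of jar_mid in the frame of tray between -0.065 and 0.065 m and y of jar_mid in the frame of tray between -0.105 and 0.105 m and z of jar_mid in the frame of tray between 0.04 and 0.055 m and x of cap_mid in the frame of tray between -0.065 and 0.065 m and y of cap_mid in the frame of tray between -0.105 and 0.105 m and z of cap_mid in the frame of tray between 0.01 and 0.045 m); the robot touches nothing.
It fails at once if the mug is pushed more than 3 cm or knocked over (distance of mug from where it was at the start of the episode above 0.03 m or angle between mug's own z axis and vertical above 0.5 rad).
It fails at once if the pepper pot is pushed more than 3 cm or knocked over (distance of pepper_pot from where it was at the start of the episode above 0.03 m or angle between pepper_pot's own z axis and vertical above 0.5 rad).
It fails at once if the salt pot is pushed more than 3 cm or knocked over (distance of salt_pot from where it was at the start of the episode above 0.03 m or angle between salt_pot's own z axis and vertical above 0.5 rad).
Of lump4, lump5 only 1 to 2 are there at a start; the rules pass over those that are not, and their reading is None.
Of lump6, lump7, lump8, lump9 only 1 to 4 are there at a start; the rules pass over those that are not, and their reading is None.
At some moment in a run one of lump6, lump7, lump8, lump9 may be knocked a few centimetres aside while the robot is not near it.
It also fails if it takes over 210 s, if anything falls off the work surface, if the arm or the gripper's body presses on something with over 40 N, if the wrist force passes 120 N, or if a joint passes its speed limit or range.

### The arm

A 7-joint arm with a two-finger parallel gripper is mounted at the origin on the work surface. World frame = base frame: x ahead of the robot, y to its left, z up, the work surface at z = 0. Lengths are in m, angles in rad, forces in N, time in s.
With the tool pointing down it reaches from about 0.425 to 1.025 m from the base axis. Payload 3.6 kg.
Tool frame: the origin (TCP) lies on the front face of the gripper's body, between the roots of the fingers; the fingertips stand 73 mm ahead of it and the grasp point (between the pads) lies 54 mm ahead of it (bot.pinch_z is the distance from the TCP to the grasp point, in m); z points along the fingers, y is the line along which they close (so a half turn about z gives the same grasp; the last joint's range is limited). The gripper opens to 85 mm and grips with 20 to 120 N. Pads are 22 mm wide; open, the fingers measure 114 mm over their backs; the gripper's body (76 mm by 85 mm) begins 54 mm behind the grasp point. The pads swing forward as they close: fully open they stand 13 mm farther back than shut.
Start: joints at [-1.403, 0.591, 0.048, 1.609, -0.033, 0.943, -0.034], TCP at [0.188, 0.7, 0.304] pointing down, gripper open.
Joint ranges: [-2.69, 2.69], [-0.47, 2.24], [-1.27, 1.36], [0.19, 2.51], [-1.53, 4.68], [0.08, 2.07], [-3.09, 3.09]. Speed limits (rad/s): [2.57, 2.57, 3.14, 3.14, 3.14, 3.14, 3.14].

### API

Orientations are given as [roll, pitch, yaw] about the fixed x, y, z axes, in that order (R = Rz(yaw) Ry(pitch) Rx(roll)).
In Python, from rig import bot, kin, get_image gives the robot as it stands. Calls block until the motion is done:
- bot.move_pose(position, orientation): joint-space move of the TCP to a pose.
- bot.move_linear(position, velocity=0.15, orientation=None): straight line of the TCP; orientation=None keeps the orientation; velocity is the mean speed in m/s.
- bot.move_joints(angles): joint-space move.
- bot.move_gripper(opening, grasp_force=None): opening from 0.0 (shut) to 1.0 (fully open); grasp_force is the grip in N (None keeps the last); returns when the fingers have stopped.
- bot.pause(seconds).
- kin.solve_ik(position, orientation): joint angles nearest the present ones, or None.
- bot.get_state(): the state.
- get_image(name): name is "scene" or "top" or "wrist"; returns a dict with "color" (384x512x3 uint8, red, green, blue), "range_z" (384x512 float32, m along the optical axis (not along the pixel's ray), 0 where there is no reading), "mtx" (3x3 intrinsics, pixels), "dist" ([k1, k2, p1, p2, k3] as OpenCV has them; the pictures are not rectified), "R" (3x3) and "t" (3): a world point X has camera coordinates R X + t; the wrist camera has in their place "T_tool_cam" (4x4, takes a point from camera to tool coordinates, whose origin is the TCP and whose axes are the flange's). Camera axes: x right, y down, z forward; pixel columns grow to the right and rows downward; lengths in m; the calibration is good to about 2 mm. A picture is of the moment at which its call begins: read the wrist's pose just before it.
A pose or a line that the arm cannot do raises bot.Unreachable and nothing moves.
- bot.finish_job(): hands the job in; it is judged then, once.
The state is a dict: "t": time; "joint_positions": joint angles; "joint_vel": joint speeds; "effort": joint torques, N m; "tcp_pos": TCP position; "tcp_rot": TCP orientation; "contact_force": force on the tool from outside, world axes, zero at the start; "ft_torque": the same for the moment, N m; "grip_width": opening from 0.0 (shut) to 1.0 (fully open); "grip_force": force on a finger pad.
Only numpy, scipy, OpenCV 4.12 (cv2) and the standard library are available. Lean on these libraries where they do the work, as an engineer would, in place of code of your own. Each camera call takes 0.05 s, during which the arm holds its last target. There are 200 camera calls.

## Working session

There is one attempt and no reset: what is moved stays moved. The work goes in short steps, each a Python script; the robot and the scene stay as the last script left them, time stands still between calls to the robot, and variables do not carry over. Pictures are saved under pics/ and viewed, at most 14 in all, crops included, and the job is handed in when it is done.

```bash
ls; mkdir -p pics; cat > h.py <<'E'
import numpy as np, cv2
from rig import bot, kin, get_image
def save(im,name,crop=None,scale=1):
    c=im["color"][:,:,::-1]
    if crop: c=c[crop[1]:crop[3],crop[0]:crop[2]]
    cv2.imwrite("pics/"+name,cv2.resize(c,None,fx=scale,fy=scale,interpolation=cv2.INTER_CUBIC))
def cloud(im,T=None):
    "world xyz per pixel from range_z; T=(R_wc,t_wc) cam->world for wrist"
    h,w=im["range_z"].shape
    u,v=np.meshgrid(np.arange(w),np.arange(h))
    p=cv2.undistortPoints(np.stack([u,v],-1).reshape(-1,1,2).astype(float),im["mtx"],np.array(im["dist"])).reshape(h,w,2)
    z=im["range_z"][...,None]
    c=np.concatenate([p*z,z],-1)
    if T is None: X=(c-np.array(im["t"]))@np.array(im["R"])
    else: X=c@T[0].T+T[1]
    X[im["range_z"]==0]=np.nan
    return X
E
python3 - <<'E'
from h import *
for n in("scene","top"):
    im=get_image(n); save(im,n+"0.png",scale=1.5); np.save(n+"0.npy",im,allow_pickle=True)
    print(n,np.array(im["R"]).round(3).tolist(),np.array(im["t"]).round(3).tolist(),np.array(im["mtx"]).round(1).tolist(),im["dist"])
    X=cloud(im); print(np.nanmin(X.reshape(-1,3),0),np.nanmax(X.reshape(-1,3),0))
im=get_image("wrist");print(np.array(im["T_tool_cam"]).round(3))
print(bot.get_state())
E
```

```text
pics
scene [[0.107, 0.994, 0.009], [0.666, -0.065, -0.743], [-0.738, 0.086, -0.669]] [-0.034, -0.297, 1.314] [[350.8, 0.0, 262.9], [0.0, 350.8, 189.5], [0.0, 0.0, 1.0]] [0.00492652 0.         0.         0.         0.        ]
[-2.3543655  -1.97406682 -0.771249  ] [0.98135637 2.02490339 0.41098866]
top [[-0.027, -1.0, 0.004], [-0.998, 0.027, -0.064], [0.064, -0.006, -0.998]] [-0.002, 0.548, 1.229] [[407.4, 0.0, 252.3], [0.0, 407.4, 191.3], [0.0, 0.0, 1.0]] [-0.14329738  0.          0.          0.          0.        ]
[-0.12764181 -1.55718436 -0.77108272] [1.7345946  1.39257547 0.30760927]
[[ 0.001 -0.964 -0.268  0.067]
 [ 1.     0.001 -0.001 -0.   ]
 [ 0.001 -0.268  0.964 -0.069]
 [ 0.     0.     0.     1.   ]]
{'t': 0.15, 'joint_positions': array([-1.40250328,  0.59192676,  0.0482965 ,  1.60949665, -0.03330605,
        0.94272559, -0.03369749]), 'joint_vel': array([ 2.22716694e-03, -3.71131755e-04, -3.52484430e-05, -3.08213171e-03,
       -2.07349152e-03, -2.35374291e-04, -3.24621102e-04]), 'effort': array([ 3.05360481e-03, -5.49244595e+01,  1.54948778e+00, -1.98452353e+01,
        9.52145172e-03,  5.71366749e-03,  2.97672820e-06]), 'tcp_pos': array([0.18747867, 0.69981784, 0.30300143]), 'tcp_rot': array([-3.13984291e+00,  8.53928207e-05,  2.87989073e+00]), 'contact_force': array([-1.0103792 ,  0.01242117,  0.19146485]), 'ft_torque': array([ 0.03638269, -0.00987294, -0.06253987]), 'grip_force': 0.0, 'grip_width': 0.9997159094930463}
```

View pics/top0.png

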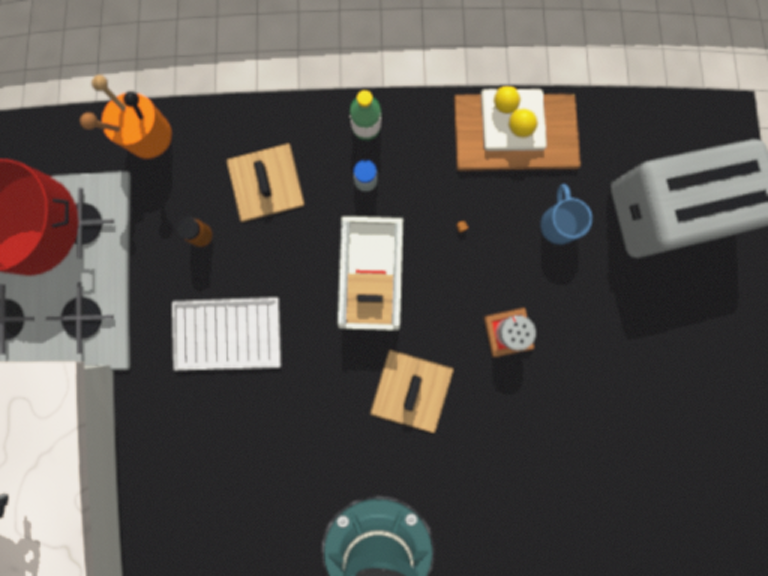

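View pics/scene0.png

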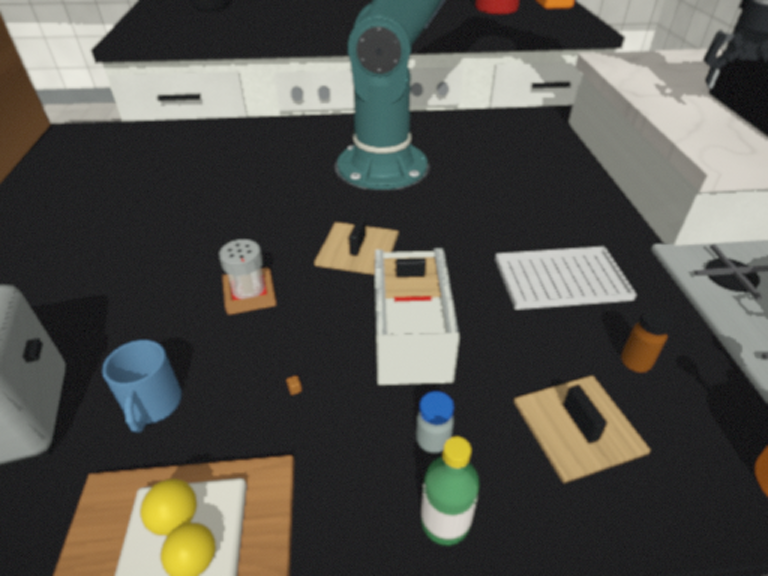

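The hatch candidates in the top view (768-px picture) are the plate in the bin channel (370,298), the board at (265,183) and the board at (412,391). The one in the bin is the smallest (about 47 px against about 65 px) and lies in the channel in front of the red rib, so it fits the description. The shaker is at (515,333), the tray at (226,333), the mug at (567,218), the salt pot (blue lid) at (365,175), the pepper pot at (195,232), and one loose lump at (462,227).

```bash
python3 - <<'E'
from h import *
im=np.load("top0.npy",allow_pickle=True).item(); X=cloud(im); C=im["color"]; hsv=cv2.cvtColor(C,cv2.COLOR_RGB2HSV)
save(im,"crop_bin.png",(215,130,320,300),3.4)
def reg(x0,y0,x1,y1): # in 768 px units
    m=np.zeros(C.shape[:2],bool); m[int(y0/1.5):int(y1/1.5),int(x0/1.5):int(x1/1.5)]=1; return m
def rect(n,m):
    P=X[m]; P=P[~np.isnan(P[:,0])]; r=cv2.minAreaRect(P[:,:2].astype(np.float32))
    print(n,len(P),"c",np.round(r[0],4),"size",np.round(r[1],4),"ang",round(r[2],2),"zmed",np.median(P[:,2]).round(4),"mean",P[:,:2].mean(0).round(4))
Z=X[...,2]
rect("counter",reg(250,450,300,480))
rect("bin",reg(325,205,415,340)&(Z>.09)&(Z<.112)&(hsv[...,1]<60)&(hsv[...,2]>120))
rect("binall",reg(325,205,415,340)&(Z>.05))
rect("handle",reg(345,270,395,320)&(hsv[...,2]<70)&(Z>.1))
rect("rib",reg(345,260,395,285)&(hsv[...,1]>120)&((hsv[...,0]<6)|(hsv[...,0]>174)))
rect("board1",reg(220,140,310,225)&(hsv[...,1]>60)&(hsv[...,2]>90))
rect("board2",reg(365,345,460,435)&(hsv[...,1]>60)&(hsv[...,2]>90))
rect("hatch",reg(345,275,395,325)&(hsv[...,1]>60)&(hsv[...,2]>90))
rect("tray",reg(165,290,290,378)&(hsv[...,2]>120))
rect("stand",reg(475,300,545,365)&(Z<.03)&(Z>.01)&(hsv[...,1]>60))
rect("cap",reg(475,300,545,365)&(Z>.085))
rect("salt",reg(345,150,385,195)&(hsv[...,1]>120)&(Z>.06))
rect("pepper",reg(170,210,220,255)&(Z>.085))
rect("mug",reg(530,180,600,250)&(Z>.08))
m=((hsv[...,0]>4)&(hsv[...,0]<20)&(hsv[...,1]>140)&(hsv[...,2]>60)).astype(np.uint8)
n,l,s,c=cv2.connectedComponentsWithStats(m)
for i in range(1,n):
    if s[i,4]>5: print("brown",c[i]*1.5,s[i,4],np.nanmean(X[l==i],0).round(4),C[l==i].mean(0).round())
im=np.load("scene0.npy",allow_pickle=True).item(); Xs=cloud(im); C=im["color"]; hsv=cv2.cvtColor(C,cv2.COLOR_RGB2HSV)
m=((hsv[...,0]>4)&(hsv[...,0]<20)&(hsv[...,1]>140)&(hsv[...,2]>60)).astype(np.uint8)
n,l,s,c=cv2.connectedComponentsWithStats(m)
for i in range(1,n):
    if s[i,4]>5: print("sbrown",c[i]*1.5,s[i,4],np.nanmean(Xs[l==i],0).round(4),C[l==i].mean(0).round())
E
```

```text
counter 678 c [0.1877 0.2094] size [0.1044 0.0622] ang 88.65 zmed 0.0001 mean [0.1879 0.2091]
bin 871 c [ 0.5707 -0.0014] size [0.1152 0.2129] ang 86.79 zmed 0.1034 mean [ 0.5782 -0.0018]
binall 2974 c [ 0.5707 -0.0014] size [0.1152 0.2129] ang 86.79 zmed 0.0867 mean [ 0.5708 -0.0011]
handle 49 c [0.521  0.0018] size [0.0394 0.0085] ang 87.78 zmed 0.1201 mean [0.5202 0.0031]
rib 20 c [ 0.5747 -0.0021] size [0.0522 0.0033] ang 88.36 zmed 0.0857 mean [ 5.737e-01 -2.000e-04]
board1 1778 c [0.7786 0.2174] size [0.1421 0.142 ] ang 12.7 zmed 0.0088 mean [0.7753 0.2148]
board2 1938 c [ 0.3329 -0.0787] size [0.1416 0.1412] ang 71.91 zmed 0.0086 mean [ 0.3339 -0.0785]
hatch 936 c [0.5215 0.0021] size [0.0869 0.0929] ang 88.31 zmed 0.0867 mean [0.5214 0.0017]
tray 3318 c [0.4607 0.3044] size [0.1453 0.228 ] ang 0.81 zmed 0.0047 mean [0.4605 0.3019]
stand 302 c [ 0.4486 -0.2804] size [0.0817 0.0858] ang 11.21 zmed 0.0203 mean [ 0.4509 -0.2627]
cap 416 c [ 0.448  -0.2799] size [0.0658 0.0606] ang 87.98 zmed 0.1015 mean [ 0.4481 -0.2786]
salt 177 c [0.7736 0.0039] size [0.04   0.0415] ang 44.7 zm
[... 1675 characters left out ...]
 -0.2826  0.017 ] [144. 104.  63.]
sbrown [116.27397541 516.02520492] 2440 [ 0.8484 -0.3959  0.0196] [153. 110.  67.]
sbrown [270.  465.9] 10 [ 0.8036 -0.2169  0.0201] [167. 121.  74.]
sbrown [253.28571429 469.71428571] 7 [ 0.8065 -0.2382  0.0194] [169. 123.  75.]
sbrown [262.92857143 466.28571429] 7 [ 0.8035 -0.2259  0.0205] [167. 122.  74.]
sbrown [276. 466.] 6 [ 0.8044 -0.2091  0.0197] [165. 120.  74.]
sbrown [274.5 475. ] 18 [ 0.8166 -0.2104  0.0193] [174. 128.  78.]
sbrown [253.95 484.8 ] 10 [ 0.8276 -0.2354  0.0196] [172. 126.  77.]
sbrown [259.36363636 492.40909091] 11 [ 0.8386 -0.2277  0.0199] [173. 127.  77.]
sbrown [266.8905 538.7145] 1000 [ 0.8958 -0.2143  0.0195] [159. 115.  70.]
```

View pics/crop_bin.png

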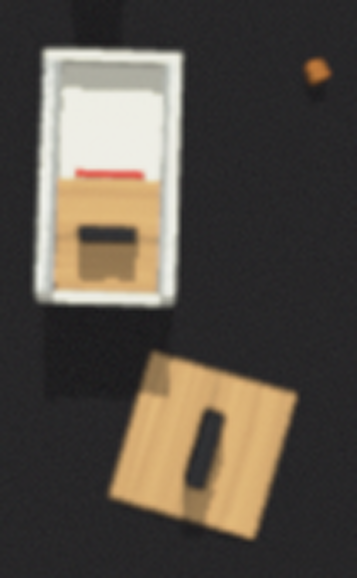

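The crop confirms it: the small wooden hatch with the black handle lies in the bin channel in front of the red rib, and the other boards measure 142 mm. Next I check reachability for the side grasps.

```bash
cat >> h.py <<'E'
from scipy.spatial.transform import Rotation as Ro
BIN=np.array([.5707,-.0014]); BYAW=np.radians(-3.21)
TRAY=np.array([.4607,.3044]); JAR=np.array([.448,-.280])
def b2w(x,y,z): 
    c,s=np.cos(BYAW),np.sin(BYAW); return np.array([BIN[0]+c*x-s*y,BIN[1]+s*x+c*y,z])
def rot(a,y):
    "tool z along a, tool y along y -> rpy"
    a=np.array(a,float);a/=np.linalg.norm(a);y=np.array(y,float);y-=a*(a@y);y/=np.linalg.norm(y)
    return Ro.from_matrix(np.c_[np.cross(y,a),y,a]).as_euler("xyz")
def down(yaw): return [np.pi,0,yaw]
def side(psi,elev,roll):
    "tool pointing along azimuth psi, elevation elev (neg=down); rolled by roll about its own axis"
    a=np.array([np.cos(psi)*np.cos(elev),np.sin(psi)*np.cos(elev),np.sin(elev)])
    y=np.array([-np.sin(psi),np.cos(psi),0])
    return a,rot(a,Ro.from_rotvec(a*roll).apply(y))
E
python3 - <<'E'
from h import *
def test(name,P,rolls,els):
  for el in els:
    for roll in rolls:
      ok=[]
      for d in range(-180,180,20):
        a,o=side(np.radians(d),np.radians(el),np.radians(roll))
        q=kin.solve_ik(list(np.array(P)-.05*a),list(o))
        if q is not None: ok.append((d,round(float(q[6]),1)))
      print(name,el,roll,ok)
test("pick",[*JAR,.055],[0,180],[0,-20,-40])
test("place",[*TRAY+[0,-.05],.055],[0,180],[0,-20,-40])
test("pour",b2w(-.049,0,.17),[90,-90,140,-140,180],[0])
E
```

```text
pick 0 0 [(-180, -0.7), (-160, -0.7), (-140, -0.7), (-120, -0.8), (-100, -1.0), (-80, -2.1), (-60, -2.2), (0, -0.3), (20, -1.2), (40, -1.4), (60, -1.4), (80, -1.5), (100, -1.5), (120, -1.6), (140, -1.5), (160, -0.7)]
pick 0 180 [(-180, 1.8), (-160, 1.8), (-140, 1.8), (-120, 1.6), (-100, 1.4), (-80, 1.1), (-60, 0.8), (0, 3.0), (20, 1.9), (40, 1.8), (60, 1.7), (80, 0.6), (100, 1.1), (120, 1.1), (140, 1.4), (160, 1.7)]
pick -20 0 [(-180, -0.7), (-160, -0.7), (-140, -0.7), (-120, -0.7), (-100, -0.8), (-80, -2.0), (20, -0.4), (40, -1.5), (60, -1.4), (80, -1.4), (100, -1.3), (120, -1.2), (140, -0.9), (160, -0.6)]
pick -20 180 [(-180, 1.8), (-160, 1.9), (-140, 1.8), (-120, 1.7), (-100, 1.5), (-80, 1.1), (20, 2.8), (40, 0.7), (60, 0.4), (80, 0.9), (100, 1.0), (120, 1.2), (140, 1.5), (160, 1.7)]
pick -40 0 [(-180, -0.7), (-160, -0.6), (-140, -0.6), (-120, -0.6), (-100, 0.2), (-80, -1.9), (20, 0.2), (40, -1.7), (60, -1.4), (80, -1.3), (100, -1.1), (120, -1.0), (140, -0.8), (160, -0.6)]
pick -40 180 [(-180, 1.9), (-160, 1.9), (-140, 2.0), (-120, 1.9), (-100, 1.6), (-80, 1.3), (20, -2.9), (40, -
[... 1627 characters left out ...]
40, -0.1), (160, -0.3)]
pour 0 140 [(-160, 2.6), (-140, 2.4), (-120, 2.4), (-100, 2.2), (-80, 2.2), (-60, 2.1), (-40, 1.8), (40, -3.1), (60, 2.4), (80, 2.1), (100, 1.7), (120, 1.4), (140, 1.6), (160, 1.7)]
pour 0 -140 [(-160, 1.1), (-140, 1.0), (-120, 1.1), (-100, 1.0), (-80, 0.9), (-60, 0.7), (-40, 0.5), (40, 1.8), (60, 0.9), (80, 0.5), (100, 0.6), (120, 0.6), (140, 0.6), (160, 0.6)]
pour 0 180 [(-160, 1.9), (-140, 1.7), (-120, 1.6), (-100, 1.6), (-80, 1.5), (-60, 1.4), (-40, 1.2), (40, 2.5), (60, 1.7), (80, 1.1), (100, 1.1), (120, 1.0), (140, 1.2), (160, 1.2)]<stdin>:7: UserWarning: Gimbal lock detected. Setting third angle to zero since it is not possible to uniquely determine all angles.
```

```bash
cat >> h.py <<'E'
def st(msg=""):
    s=bot.get_state(); print(msg,"t",round(s["t"],1),"tcp",s["tcp_pos"].round(4),"F",s["contact_force"].round(1),"grip",round(s["grip_width"],3),round(s["grip_force"],1),"q7",s["joint_positions"][6].round(2)); return s
E
python3 - <<'E'
from h import *
q=min([y for y in (np.pi/2+BYAW,-np.pi/2+BYAW)],key=lambda y:abs(kin.solve_ik(list(b2w(-.049,0,.25)),down(y))[6]))
print(q)
bot.move_gripper(.42,40)
bot.move_pose(list(b2w(-.049,0,.25)),down(q))
bot.move_linear(list(b2w(-.049,0,.112+.054)),.12); st("down")
bot.move_gripper(0,50); s=st("grip")
bot.move_linear(list(b2w(-.049,0,.1755)),.05); st("lift")
bot.move_linear(list(b2w(.046,0,.1755)),.08); st("slid")
bot.move_linear(list(b2w(.046,0,.172)),.05); st("let")
bot.move_gripper(.42)
bot.move_linear(list(b2w(.046,0,.26)),.2)
im=get_image("top"); save(im,"t1.png",(200,120,380,260),4); np.save("t1.npy",im,allow_pickle=True)
E
```

```text
1.5147712578058785
down t 4.3 tcp [0.5222 0.0013 0.1663] F [0.2 1.  0.2] grip 0.412 0.0 q7 0.32
grip t 4.6 tcp [0.5223 0.0013 0.1669] F [-0.2  0.6  5.4] grip 0.151 49.8 q7 0.32
lift t 4.9 tcp [0.5218 0.0014 0.1757] F [ 0.6 -0.1 -1.1] grip 0.153 48.7 q7 0.31
slid t 6.3 tcp [ 0.6159 -0.004   0.1754] F [ 0.3 -0.1 -1.5] grip 0.155 48.7 q7 0.29
let t 6.5 tcp [ 0.6167 -0.0041  0.1728] F [-0.6  0.7  4.4] grip 0.15 49.6 q7 0.29
```

View pics/t1.png

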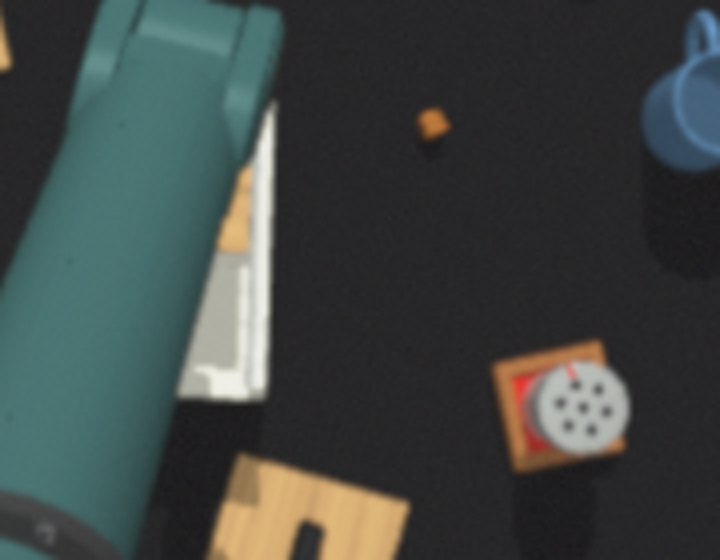

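The hatch is open: the plate lies behind the rib and the hole is visible at (210,310). Next, the cap. Its red mark shows at (572,370).

```bash
python3 - <<'E'
from h import *
C=JAR; A=np.radians(82)
best=None
for y0 in np.radians(np.arange(-180,180,15)):
    a=kin.solve_ik([*C,.134],down(y0)); b=kin.solve_ik([*C,.134],down(y0+A))
    if a is None or b is None: continue
    m=max(abs(a[6]),abs(b[6]))
    if best is None or m<best[0]: best=(m,y0,a[6],b[6])
print(best); y0=best[1]
bot.move_gripper(1.0,40)
bot.move_pose([*C,.25],down(y0))
bot.move_linear([*C,.134],.12); st("down")
bot.move_gripper(0,40); st("grip")
for k in range(1,9):
    bot.move_pose([*C,.134],down(y0+A*k/8))
    if k%2==0:
        s=st(k); print(s["ft_torque"].round(2))
bot.pause(.2)
for dz in(.003,.008,.03,.10):
    bot.move_linear([*C,.134+dz],.08); st(dz)
s=bot.get_state(); im=get_image("scene"); save(im,"s2.png",(120,120,280,240),4); np.save("s2.npy",im,allow_pickle=True)
E
```

```text
(np.float64(0.6129938457001152), np.float64(-0.2617993877991494), np.float64(-0.4788708688331561), np.float64(0.6129938457001152))
down t 10.4 tcp [ 0.4482 -0.2803  0.1345] F [ 0.1 -0.2  0.1] grip 0.999 0.0 q7 -0.42
grip t 10.7 tcp [ 0.4483 -0.2804  0.135 ] F [-0.4  1.2  4.6] grip 0.759 43.5 q7 -0.42
2 t 11.2 tcp [ 0.4485 -0.2809  0.135 ] F [-0.7 -0.3  9.8] grip 0.76 45.0 q7 -0.16
[-0.04  0.16  0.07]
4 t 11.7 tcp [ 0.4486 -0.281   0.135 ] F [ 0.4 -0.6 10. ] grip 0.761 45.1 q7 0.09
[-0.05  0.17  0.05]
6 t 12.2 tcp [ 0.4487 -0.2809  0.135 ] F [-0.5 -0.1 10.9] grip 0.759 45.1 q7 0.33
[-0.01  0.21  0.03]
8 t 12.7 tcp [ 0.4488 -0.2807  0.135 ] F [ 1.  -0.8 11.7] grip 0.763 45.1 q7 0.56
[0.05 0.19 0.08]
0.003 t 13.2 tcp [ 0.4477 -0.2795  0.1367] F [ 0.7  0.2 -0.2] grip 0.761 44.4 q7 0.56
0.008 t 13.4 tcp [ 0.448  -0.2799  0.1421] F [ 0.2  0.9 -0.7] grip 0.758 44.4 q7 0.56
0.03 t 13.9 tcp [ 0.4482 -0.28    0.1645] F [-0.5 -0.  -0.3] grip 0.764 44.4 q7 0.54
0.1 t 14.9 tcp [ 0.4478 -0.2797  0.2336] F [-0.1  0.4 -1.9] grip 0.762 44.4 q7 0.46
```

View pics/s2.png

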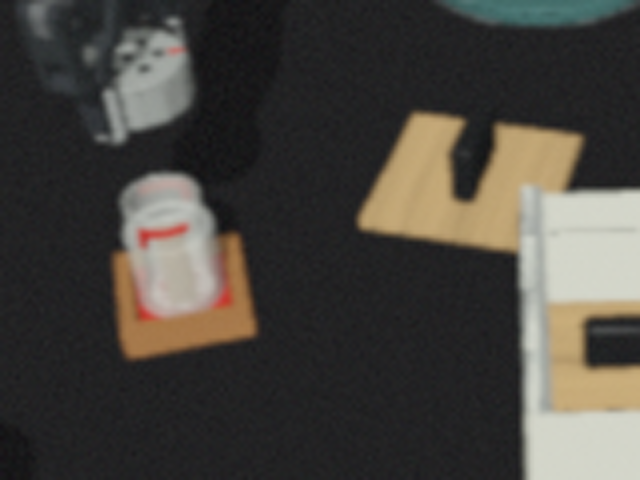

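The cap is in the gripper, the jar is still in its stand, and red lug and brown contents show through the jar at (165,235). Next I set the cap on the tray and then take a fresh look at the loose lump from the wrist camera.

```bash
cat >> h.py <<'E'
def wrist():
    s=bot.get_state(); im=get_image("wrist")
    R=Ro.from_euler("xyz",s["tcp_rot"]).as_matrix(); T=np.array(im["T_tool_cam"])
    return im,(R@T[:3,:3],R@T[:3,3]+s["tcp_pos"])
E
python3 - <<'E'
from h import *
c=TRAY+[0,-.058]
y=min((np.pi/2,-np.pi/2),key=lambda y:abs(kin.solve_ik([*c,.15],down(y))[6]))
bot.move_pose([.50,0,.30],down(y)); bot.move_pose([*c,.2],down(y))
bot.move_linear([*c,.10],.15); bot.move_linear([*c,.0735],.05); st("at")
bot.move_gripper(.97); bot.move_linear([*c,.2],.15)
bot.move_pose([.62,-.19,.24],down(0)); st()
im,T=wrist(); save(im,"w3.png"); X=cloud(im,T); hsv=cv2.cvtColor(im["color"],cv2.COLOR_RGB2HSV)
m=((hsv[...,0]>4)&(hsv[...,0]<20)&(hsv[...,1]>130)&(hsv[...,2]>50)).astype(np.uint8)
n,l,s,_=cv2.connectedComponentsWithStats(m)
for i in range(1,n):
    if s[i,4]>60:
        P=X[l==i]; zm=np.nanpercentile(P[:,2],90); P=P[P[:,2]>zm-.006]
        r=cv2.minAreaRect(P[:,:2].astype(np.float32)); print(s[i],np.round(r[0],4),np.round(r[1],4),round(r[2],1),zm.round(4))
E
```

```text
at t 18.6 tcp [0.4606 0.2463 0.0733] F [ 0.  -0.4 -1.1] grip 0.764 44.4 q7 -0.14
 t 21.6 tcp [ 0.6203 -0.1875  0.2394] F [-0.1  0.3  0.2] grip 0.97 0.0 q7 -0.74
[ 260    0  252   21 2889] [ 0.7925 -0.3158] [0.0192 0.2489] 3.4 0.0183
[252 128  20  21 297] [ 0.6683 -0.1939] [0.0178 0.0159] 19.1 0.0199
[293 284  55  38 987] [ 0.5286 -0.235 ] [0.149  0.0655] 27.8 0.0207
```

View pics/w3.png

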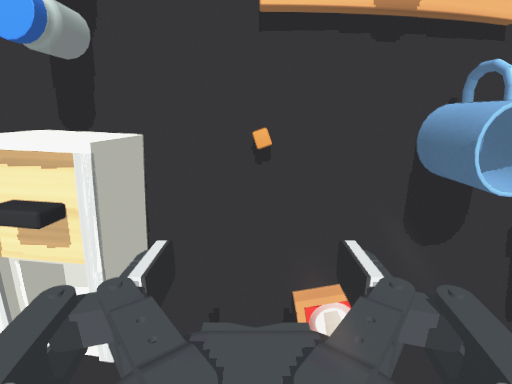

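The wrist view shows the single loose lump at (262,138). The bin, salt pot, mug and the open jar at (330,320) are undisturbed. Next I pick up the lump and drop it in the bin.

```bash
python3 - <<'E'
from h import *
c=[.6683,-.1939]; y=np.radians(19.1)
bot.move_gripper(.5,25)
bot.move_pose([*c,.16],down(y)); bot.move_linear([*c,.0775],.1); st()
bot.move_gripper(0,25); st("grip")
bot.move_linear([*c,.25],.2)
o=b2w(-.049,0,.25); bot.move_pose(list(o),down(0)); o[2]=.175; bot.move_linear(list(o),.15); st()
bot.move_gripper(.45); bot.pause(.2); o[2]=.27; bot.move_linear(list(o),.2)
bot.move_pose([.42,-.12,.27],down(0)) ; st()
im,T=wrist(); save(im,"w4.png"); 
im=get_image("top"); np.save("t4.npy",im,allow_pickle=True); im2=get_image("scene"); np.save("s4.npy",im2,allow_pickle=True)
cv2.imwrite("pics/tw4.png",cv2.resize(np.hstack([im["color"],im2["color"]])[...,::-1],(800,300)))
E
```

```text
t 23.6 tcp [ 0.6687 -0.1943  0.078 ] F [-0.1 -0.6  0. ] grip 0.502 0.0 q7 -0.39
grip t 23.9 tcp [ 0.6688 -0.1942  0.0784] F [0.9 0.6 3.5] grip 0.181 28.3 q7 -0.39
 t 26.6 tcp [5.225e-01 3.000e-04 1.752e-01] F [-0.4 -0.  -0.1] grip 0.179 27.9 q7 -0.88
 t 28.4 tcp [ 0.4197 -0.12    0.2693] F [ 0.6 -0.5 -0.2] grip 0.448 0.0 q7 -0.78
```

View pics/w4.png

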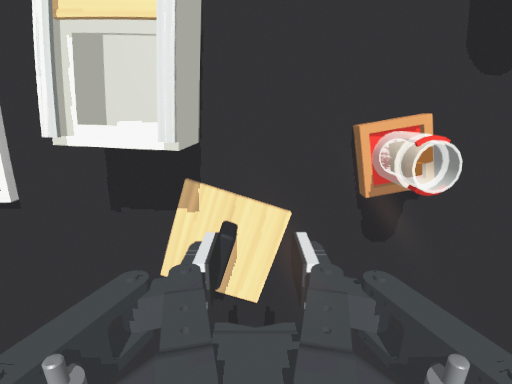

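View pics/tw4.png

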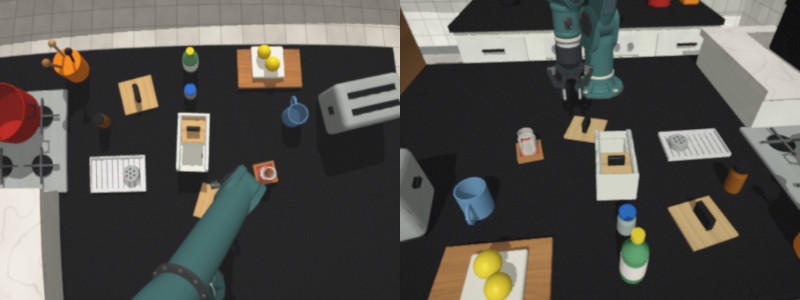

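The loose lump went into the bin and no brown is left on the counter. The cap lies on the tray, and the jar (mouth at (435,165) in the wrist view) is open with lumps inside. Next I grasp the jar from the side, with the tool 30° below level.

```bash
python3 - <<'E'
from h import *
e=np.radians(-30)
q0=bot.get_state()["joint_positions"]
for d in range(30,111,10):
    a,o=side(np.radians(d),e,0); q=kin.solve_ik([*(np.array([*JAR,.052])-.047*a)],list(o)); q2=kin.solve_ik([*(np.array([*JAR,.052])-.15*a+[0,0,.1])],list(o))
    print(d,None if q is None else np.round(q,2),None if q2 is None else np.round(q2,2))
for d in range(40,121,20):
  for roll in (180,-180,150,-150):
    a,o=side(np.radians(d),0,np.radians(roll)); q=kin.solve_ik([*(b2w(-.049,0,.17)-.025*a)],list(o)); print("pour",d,roll,None if q is None else np.round(q,2))
  a,o=side(np.radians(d),e,0); q=kin.solve_ik([*(np.array([*TRAY+[0,.055],.055])-.047*a)],list(o)); print("place",d,None if q is None else np.round(q,2))
print(q0.round(2))
E
```

```text
30 [ 0.29  1.36  0.98  2.31  4.45  2.05 -1.58] [ 0.56  0.85  0.85  2.31 -1.45  1.66 -1.67]
40 [ 0.83  0.96  0.16  2.2  -1.53  1.18 -1.55] [ 0.54  0.89  0.88  2.19 -1.34  1.73 -1.67]
50 [ 0.51  1.09  0.6   2.12 -1.46  1.57 -1.52] [ 0.51  0.93  0.89  2.07 -1.24  1.8  -1.65]
60 [ 0.48  1.11  0.63  2.03 -1.34  1.61 -1.52] [ 0.48  0.97  0.91  1.95 -1.15  1.87 -1.62]
70 [ 0.45  1.13  0.66  1.95 -1.22  1.65 -1.5 ] [ 0.45  1.01  0.91  1.84 -1.07  1.92 -1.58]
80 [ 0.41  1.14  0.67  1.87 -1.11  1.68 -1.47] [ 0.42  1.04  0.92  1.74 -0.99  1.97 -1.53]
90 [ 0.37  1.16  0.69  1.8  -1.01  1.71 -1.43] [ 0.38  1.07  0.92  1.64 -0.91  2.01 -1.48]
100 [ 0.32  1.18  0.71  1.74 -0.91  1.74 -1.37] [ 0.34  1.1   0.91  1.56 -0.83  2.04 -1.41]
110 [ 0.28  1.2   0.73  1.68 -0.81  1.75 -1.31] [ 0.3   1.12  0.9   1.48 -0.74  2.05 -1.34]
pour 40 180 [ 1.16  1.45 -1.09  2.46  3.93  0.73  2.53]
pour 40 -180 [ 1.16  1.45 -1.09  2.46  3.93  0.73  2.53]
pour 40 150 [ 1.16  1.45 -1.09  2.46  3.93  0.73  3.05]
pour 40 -150 [ 1.16  1.45 -1.09  2.46  3.93  0.73  2.01]
place 40 None
pour 60 180 [ 1.19  1.38 -1.07  2.27 -1
[... 562 characters left out ...]
  1.62  1.36]
pour 100 -180 [ 0.4   1.01 -0.08  1.93 -1.03  1.62  1.36]
pour 100 150 [ 0.79  1.12 -0.65  1.91 -0.78  1.26  1.56]
pour 100 -150 [ 0.4   1.01 -0.07  1.93 -1.03  1.62  0.84]
place 100 [ 0.29  1.15 -0.86  2.15 -1.42  0.29 -1.7 ]
pour 120 180 [ 0.34  1.04 -0.12  1.77 -0.77  1.74  1.26]
pour 120 -180 [ 0.34  1.04 -0.12  1.77 -0.77  1.74  1.26]
pour 120 150 [ 0.39  1.05 -0.18  1.76 -0.75  1.71  1.75]
pour 120 -150 [ 0.33  1.04 -0.1   1.77 -0.78  1.75  0.75]
place 120 [-0.68  1.06  0.52  2.   -1.46  1.51 -1.66]
[-0.51  0.41  0.9   2.29 -0.54  0.66 -0.78]<stdin>:9: UserWarning: Gimbal lock detected. Setting third angle to zero since it is not possible to uniquely determine all angles.
```

```bash
cat >> h.py <<'E'
D=.047
def jarpose(P,psi,elev,roll,ref="mid",e=-30):
    "TCP pose with jar_mid (or mouth) at P; jar was grasped at elevation e deg; angles in deg"
    ag,og=side(0,np.radians(e),0); jz=Ro.from_euler("xyz",og).inv().apply([0,0,1])
    a,o=side(np.radians(psi),np.radians(elev),np.radians(roll)); R=Ro.from_euler("xyz",o)
    off=np.array([0,0,D])+(.045*jz if ref=="mouth" else 0)
    tip=np.degrees(np.arccos(np.clip(R.apply(jz)[2],-1,1)))
    return list(np.array(P)-R.apply(off)),list(o),tip
def jmove(P,psi,elev,roll,ref="mid",lim=1.3):
    p,o,tip=jarpose(P,psi,elev,roll,ref)
    q=kin.solve_ik(p,o)
    if q is None: raise SystemExit(f"no ik {P} {psi} {elev} {roll}")
    dq=np.abs(np.array(q)-bot.get_state()["joint_positions"]).max()
    if dq>lim: raise SystemExit(f"jump {dq} {psi} {elev} {roll}")
    bot.move_joints(list(q)); return tip
E
python3 - <<'E'
from h import *
P=np.array([*JAR,.052]); a,_=side(np.pi/2,np.radians(-30),0)
bot.move_gripper(1.0,50)
p,o,_=jarpose(P-.09*a+[0,0,.12],90,-30,0); bot.move_pose([.46,-.25,.33],down(0)); bot.move_pose(p,o); st("pre")
p,o,_=jarpose(P-.09*a,90,-30,0); bot.move_linear(p,.15); st()
p,o,_=jarpose(P,90,-30,0); bot.move_linear(p,.08); st("at")
im=get_image("scene"); save(im,"s5.png",(90,90,250,230),4)
E
```

```text
pre t 30.8 tcp [ 0.4489 -0.3971  0.2405] F [ 0.8 -0.1 -0.5] grip 0.996 0.0 q7 -1.46
 t 31.8 tcp [ 0.448  -0.3991  0.1214] F [-0.5  0.6  0. ] grip 1.0 0.0 q7 -1.39
at t 33.0 tcp [ 0.448  -0.3214  0.0758] F [0.2 0.  0.1] grip 1.002 0.0 q7 -1.34
```

View pics/s5.png

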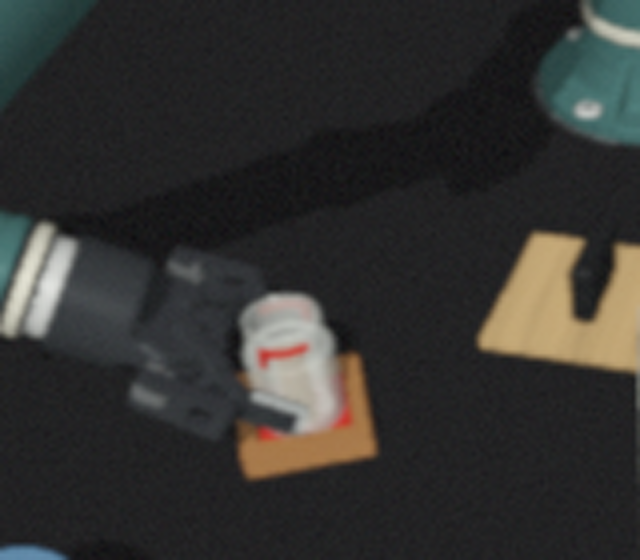

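The fingers straddle the jar (at (290,370)) as planned. Next I grip it, lift it and carry it over the bin.

```bash
python3 - <<'E'
from h import *
bot.move_gripper(0,60); st("grip")
P=np.array([*JAR,.052])
bot.move_linear(jarpose(P+[0,0,.01],90,-30,0)[0],.05); bot.move_linear(jarpose(P+[0,0,.15],90,-30,0)[0],.15); s=st("lift")
for k in range(1,5):
    f=k/4; M=b2w(-.039,0,0); T=(1-f)*np.array([*JAR,.202])+f*np.array([M[0],M[1]-.0,.22])
    jmove(T,90+15*f,-30,0)
s=st("over"); print(s["joint_positions"].round(2))
# dry-check the roll chain
for r in range(0,181,15):
    f=r/180; M=b2w(-.039+.0*f,0,.20-.065*f); p,o,tip=jarpose(M,105,-30+30*f,-r,"mouth"); q=kin.solve_ik(p,o)
    print(r,round(tip),None if q is None else np.round(q,2),np.round(p,3))
E
```

```text
grip t 33.5 tcp [ 0.4478 -0.3211  0.0759] F [-1.9 -1.4  1.7] grip 0.659 63.1 q7 -1.34
lift t 34.9 tcp [ 0.448  -0.3203  0.2246] F [-0.  -0.1 -2.4] grip 0.657 63.9 q7 -1.44
over t 36.5 tcp [ 0.5422 -0.0392  0.2434] F [-1.  -0.6 -2.8] grip 0.66 64.8 q7 -1.61
[-0.26  0.95  0.91  1.93 -1.1   1.88 -1.61]
0 0 [-0.23  1.04  0.86  1.94 -1.15  1.83 -1.54] [ 0.542 -0.039  0.179]
15 13 [-0.19  1.04  0.79  1.92 -1.15  1.82 -1.31] [ 0.552 -0.034  0.173]
30 27 [-0.15  1.03  0.71  1.89 -1.15  1.81 -1.08] [ 0.56  -0.029  0.169]
45 41 [-0.11  1.02  0.63  1.87 -1.14  1.8  -0.85] [ 0.567 -0.024  0.168]
60 55 [-0.08  1.01  0.57  1.86 -1.14  1.8  -0.62] [ 0.572 -0.019  0.168]
75 69 [-0.05  1.01  0.51  1.85 -1.13  1.8  -0.38] [ 0.575 -0.015  0.171]
90 83 [-0.01  1.    0.45  1.84 -1.13  1.8  -0.14] [ 0.576 -0.012  0.174]
105 96 [ 0.03  1.    0.4   1.84 -1.12  1.8   0.11] [ 0.574 -0.01   0.177]
120 110 [ 0.06  0.99  0.35  1.84 -1.11  1.81  0.37] [ 0.57  -0.011  0.18 ]
135 123 [ 0.1   1.    0.3   1.85 -1.09  1.81  0.63] [ 0.564 -0.012  0.182]
150 135 [ 0.13  1.    0.26  1.86 -1.08  1.82  0.89] [ 0.556 -0.015  0.182]
165 144 [ 0.17  1.01  0.22  1.87 -1.06  1.82  1.17] [ 0.547 -0.019  0.179]
180 150 [ 0.99  1.35 -1.08  1.84 -0.37  1.14  0.59] [ 0.538 -0.023  0.174]h.py:43: UserWarning: Gimbal lock detected. Setting third angle to zero since it is not possible to uniquely determine all angles.
  a,o=side(np.radians(psi),np.radians(elev),np.radians(roll)); R=Ro.from_euler("xyz",o)
```

```bash
python3 -W ignore - <<'E'
from h import *
def pose(r): 
    f=r/180; return (b2w(-.041,0.004,np.interp(r,[0,90,120,165],[.24,.21,.175,.145])),105,-30+30*f,-r,"mouth")
for r in range(0,166,15): jmove(*pose(r)); 
s=st("poured"); bot.pause(.5)
for _ in range(3):
    jmove(*pose(145)); jmove(*pose(165))
bot.pause(.3); s=st("shaken")
im=get_image("scene"); save(im,"s6.png",(150,90,350,240),4)
E
```

```text
poured t 40.5 tcp [ 0.5461 -0.0145  0.184 ] F [ 0.   0.  -2.1] grip 0.655 65.1 q7 1.12
shaken t 43.9 tcp [ 0.5458 -0.0143  0.1839] F [ 0.1 -0.1 -2. ] grip 0.658 65.1 q7 1.13
```

View pics/s6.png

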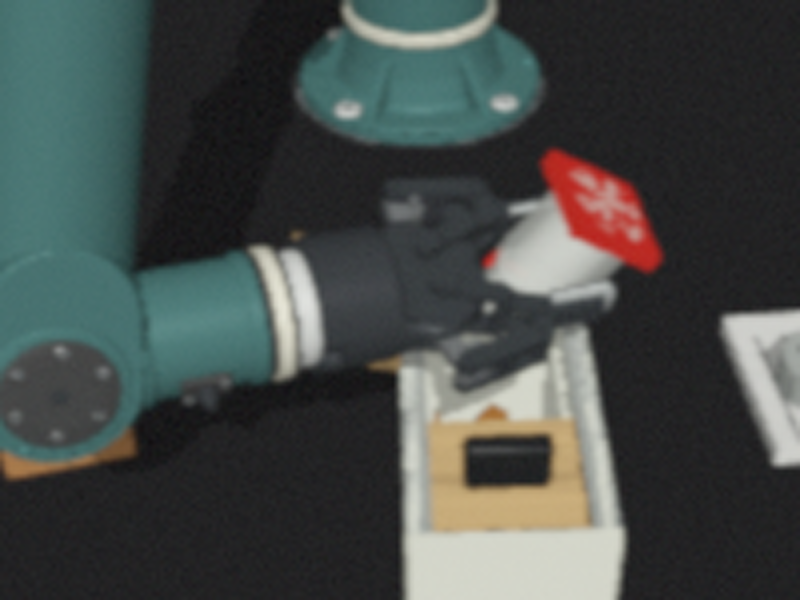

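```bash
python3 -W ignore - <<'E'
from h import *
def pose(r): 
    f=r/180; return (b2w(-.041,0.004,np.interp(r,[0,90,120,165],[.24,.21,.175,.145])),105,-30+30*f,-r,"mouth")
for r in range(150,-1,-30): jmove(*pose(r))
P0=np.array([*b2w(-.041,.004,.22)]); J=np.array([*TRAY+[0,.055],.0])
for k in range(1,7):
    f=k/6; T=(1-f)*P0+f*(J+[0,0,.20]); jmove(T,105+17*f,-30,0)
s=st("above tray"); print(s["joint_positions"].round(2))
bot.move_linear(jarpose(J+[0,0,.075],122,-30,0)[0],.12); st()
z=.075
F0=bot.get_state()["contact_force"][2]
while z>.044:
    z-=.002; bot.move_linear(jarpose(J+[0,0,z],122,-30,0)[0],.03); F=bot.get_state()["contact_force"][2]
    if F-F0>2.5: break
st("touch z %.4f"%z)
im=get_image("scene"); save(im,"s7.png",(290,110,450,230),4)
E
```

```text
above tray t 49.2 tcp [0.4828 0.324  0.2234] F [-0.2 -0.7 -1.7] grip 0.657 65.0 q7 -1.81
[-0.84  0.9   0.8   2.01 -1.36  1.71 -1.81]
 t 50.4 tcp [0.4826 0.3249 0.0992] F [ 0.4 -0.5 -1.8] grip 0.652 65.0 q7 -1.66
touch z 0.0510 t 53.4 tcp [0.4824 0.325  0.0749] F [ 0.6 -0.6  1.6] grip 0.653 65.2 q7 -1.63
```

View pics/s7.png

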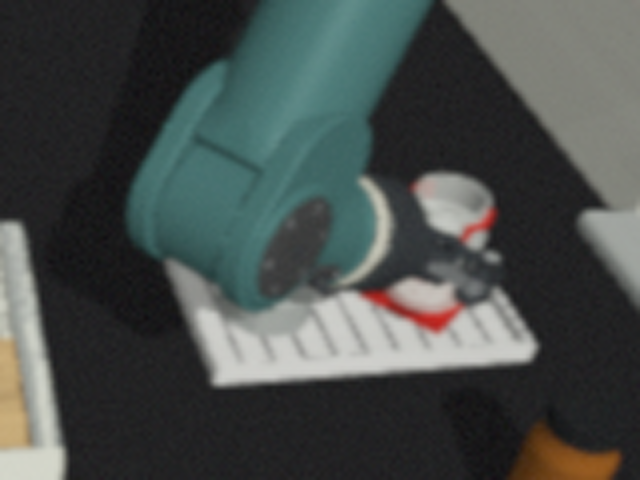

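The jar stands on the tray floor (foot at (420,300)) and its mouth is clear of brown. Next I release it, back off, and look into the jar, the bin and over the counter.

```bash
python3 -W ignore - <<'E'
from h import *
J=np.array([*TRAY+[0,.055],.051]); a,_=side(np.radians(122),np.radians(-30),0)
bot.move_gripper(.85); bot.pause(.2)
bot.move_linear(jarpose(J-.1*a,122,-30,0)[0],.1); bot.move_linear(jarpose(J-.1*a+[0,0,.15],122,-30,0)[0],.2); st()
o=b2w(-.049,0,.36)
bot.move_pose([.40,.31,.34],down(0)); st(); im1,T1=wrist()
bot.move_pose([o[0]-.12,o[1],.36],down(0)); im2,T2=wrist()
np.save("w8.npy",[im1,T1,im2,T2],allow_pickle=True)
top=get_image("top"); sc=get_image("scene")
g=np.vstack([np.hstack([im1["color"],im2["color"]]),np.hstack([top["color"],sc["color"]])])
cv2.imwrite("pics/g8.png",cv2.resize(g[...,::-1],(800,600),interpolation=cv2.INTER_AREA))
for n,im in(("top",top),("scene",sc),("w1",im1),("w2",im2)):
    X=cloud(im,None if n in("top","scene") else (T1 if n=="w1" else T2)); hsv=cv2.cvtColor(im["color"],cv2.COLOR_RGB2HSV)
    m=((hsv[...,0]>4)&(hsv[...,0]<20)&(hsv[...,1]>140)&(hsv[...,2]>40)).astype(np.uint8)
    k,l,s,c=cv2.connectedComponentsWithStats(m)
    for i in range(1,k):
        x=np.nanmean(X[l==i],0)
        if 15<s[i,4]<3000 and .2<x[0]<.78 and abs(x[1])<.6: print(n,c[i].round(),s[i,4],x.round(3))
st()
E
```

```text
t 56.0 tcp [0.5276 0.2518 0.2735] F [-0.1  0.8 -0.5] grip 0.851 0.0 q7 -1.84
 t 57.0 tcp [0.4    0.3097 0.3393] F [ 0.5 -1.2  0.1] grip 0.853 0.0 q7 -1.57Traceback (most recent call last):
  File "<stdin>", line 8, in <module>
    arr = np.asanyarray(arr)
ValueError: setting an array element with a sequence. The requested array has an inhomogeneous shape after 1 dimensions. The detected shape was (4,) + inhomogeneous part.
```

```bash
python3 -W ignore - <<'E'
from h import *
o=b2w(-.049,0,.36)
im2,T2=wrist()
bot.move_pose([.40,.31,.34],down(0)); im1,T1=wrist()
top=get_image("top"); sc=get_image("scene")
g=np.vstack([np.hstack([im1["color"],im2["color"]]),np.hstack([top["color"],sc["color"]])])
cv2.imwrite("pics/g8.png",cv2.resize(g[...,::-1],(800,600),interpolation=cv2.INTER_AREA))
for n,im in(("top",top),("scene",sc),("w1",im1),("w2",im2)):
    X=cloud(im,None if n in("top","scene") else (T1 if n=="w1" else T2)); hsv=cv2.cvtColor(im["color"],cv2.COLOR_RGB2HSV)
    m=((hsv[...,0]>4)&(hsv[...,0]<20)&(hsv[...,1]>140)&(hsv[...,2]>40)).astype(np.uint8)
    k,l,s,c=cv2.connectedComponentsWithStats(m)
    for i in range(1,k):
        x=np.nanmean(X[l==i],0)
        if 15<s[i,4]<3000 and .2<x[0]<.78 and abs(x[1])<.6: print(n,c[i].round(),s[i,4],x.round(3))
st()
E
```

```text
top [135. 157.] 135 [0.661 0.337 0.05 ]
top [339. 221.] 739 [ 0.447 -0.282  0.012]
scene [165. 191.] 361 [ 0.442 -0.282  0.016]
scene [428. 233.] 634 [0.68  0.343 0.046]
w1 [506.  83.] 157 [ 0.522 -0.035  0.021]
w1 [503. 104.] 152 [ 0.493 -0.034  0.023]
w2 [262.  49.] 200 [ 0.56  -0.007  0.02 ]
w2 [285.  79.] 99 [ 0.522 -0.038  0.024]
w2 [232.  91.] 159 [0.506 0.034 0.022]
w2 [270.  93.] 150 [ 0.504 -0.018  0.022]
w2 [253. 103.] 114 [0.491 0.005 0.024]
w2 [283. 103.] 100 [ 0.491 -0.036  0.024]
w2 [447. 139.] 2335 [ 0.445 -0.283  0.013]
 t 59.6 tcp [0.4007 0.3082 0.3404] F [0.  0.1 0. ] grip 0.855 0.0 q7 -1.72
```

View pics/g8.png

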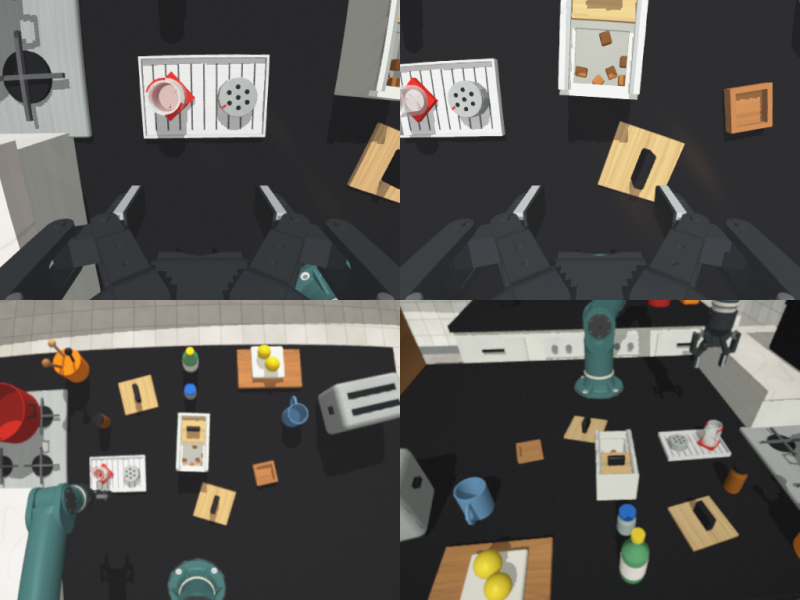

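The wrist view of the bin shows six lumps inside (around (600,65)). The jar at (168,95) is empty and upright, the cap is on the tray at (238,97), and nothing is left on the counter. Next I shut the hatch.

```bash
python3 -W ignore - <<'E'
from h import *
y=np.pi/2+BYAW
bot.move_gripper(.42,50)
bot.move_pose(list(b2w(.046,0,.27)),down(y))
bot.move_linear(list(b2w(.046,0,.1735)),.12); st("down")
bot.move_gripper(0,50); st("grip")
bot.move_linear(list(b2w(.046,0,.1765)),.04); st("lift")
bot.move_linear(list(b2w(-.0492,0,.1762)),.07); st("slid")
bot.move_linear(list(b2w(-.0492,0,.1675)),.03); st("lowered")
bot.move_gripper(.42); bot.pause(.2)
bot.move_linear(list(b2w(-.049,0,.27)),.15)
bot.move_pose([.40,.25,.32],down(0)); im=get_image("top"); np.save("t9.npy",im,allow_pickle=True)
X=cloud(im); hsv=cv2.cvtColor(im["color"],cv2.COLOR_RGB2HSV); Z=X[...,2]
c,s=np.cos(BYAW),np.sin(BYAW); dx=X[...,0]-BIN[0]; dy=X[...,1]-BIN[1]; bx=c*dx+s*dy; by=-s*dx+c*dy
m=(abs(bx)<.1)&(abs(by)<.038)&(hsv[...,2]<70)&(Z>.1); print("handle",m.sum(),bx[m].mean(),by[m].mean(),np.median(Z[m]))
m=(abs(bx)<.1)&(abs(by)<.035)&(hsv[...,1]>60)&(hsv[...,2]>90)&(hsv[...,0]>8); print("plate",bx[m].min(),bx[m].max(),np.median(Z[m]))
save(im,"t9.png",(95,120,290,270),4); st()
E
```

```text
down t 62.7 tcp [ 0.6172 -0.0041  0.1741] F [ 0.5 -0.8 -0.3] grip 0.424 0.0 q7 0.29
grip t 63.1 tcp [ 0.617  -0.0041  0.1754] F [-1.7  1.2  8.7] grip 0.157 48.3 q7 0.29
lift t 63.3 tcp [ 0.6168 -0.0039  0.1768] F [ 0.3 -0.1 -1.6] grip 0.152 48.9 q7 0.29
slid t 64.8 tcp [0.5203 0.0014 0.1758] F [ 1.8 -0.5  0.2] grip 0.151 49.3 q7 0.31
lowered t 65.3 tcp [0.52   0.0014 0.1708] F [-8.7  2.2 40.9] grip 0.155 55.9 q7 0.32
handle 45 -0.05111661772998191 0.00033717351433770824 0.12063788334794445
plate -0.09664376401476685 0.0007059934163150159 0.08648296225050299
 t 68.3 tcp [0.4003 0.2494 0.3198] F [-0.  -0.1 -0.7] grip 0.419 0.0 q7 -1.64
```

View pics/t9.png

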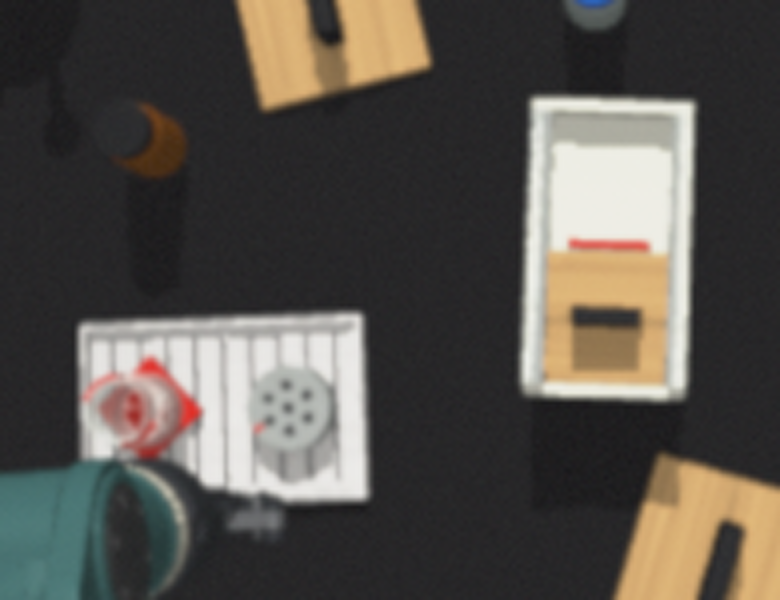

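The hatch lies in front of the red rib (608,243) at its starting height. The jar and cap are on the tray and clear of the arm. One tilt check, then I hand in.

```bash
python3 -W ignore - <<'E'
from h import *
for f in("top0.npy","t9.npy"):
    im=np.load(f,allow_pickle=True).item(); X=cloud(im); hsv=cv2.cvtColor(im["color"],cv2.COLOR_RGB2HSV)
    c,s=np.cos(BYAW),np.sin(BYAW); dx=X[...,0]-BIN[0]; dy=X[...,1]-BIN[1]; bx=c*dx+s*dy; by=-s*dx+c*dy
    b=(abs(by)<.035)&(hsv[...,1]>60)&(hsv[...,2]>60)
    print(f,[np.nanmedian(X[...,2][b&(bx>lo)&(bx<hi)]).round(4) for lo,hi in((-.095,-.08),(-.035,-.02),(-.02,-.005))])
    if f=="t9.npy": ok=True
bot.move_pose([.40,.25,.40],down(0)); bot.pause(.3)
print(bot.finish_job())
E
```

```text
top0.npy [np.float64(0.0865), np.float64(0.0861), np.float64(0.0864)]
t9.npy [np.float64(0.0863), np.float64(0.0864), np.float64(0.0864)]
the job is handed in; nothing more can be done
None
```

The job is handed in at about 69 s of the 210 s: by the last camera check every lump found is in the bin, the hatch is shut and has dropped home, the empty shaker and the cap are on the tray, and the mug and pots were not touched; no verdict was returned.

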